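Seat the keyed tube rotor in its drive hub and hold it down

TASK

Lift the blue tube rotor with the white grip off its grey parking stand, lower its shaft into the metal hub of the white drive unit and turn it until the brass key slips into the hub's slot. Then push on against the spring until the disc sits fully home and level on the hub, and finish while still holding it down there with the gripper, so that I can lock it. Leave the jar, the bowl of apples and the tube rack where they stand.

Things in the scene. Friction and masses are not known exactly. Their poses are not given: they have to be found in the camera images.
- rotor: tube rotor, about 200 g: blue disc, 92 mm across, 12 mm thick, ringed with coloured tube caps 5 mm high. Origin: centre of the disc's underside; z up. A keyed steel shaft hangs below, a white grip stands on top. A yellow stripe on the disc and on the grip's edge marks the key's side, the rotor's -x.
- rotor_grip (a point): the point to grip, on the rotor's axis, 42 mm above the disc's underside; axes as the rotor's. The white grip is an upright block 40 mm along x and 16 mm thick along y, reaching from 12 to 60 mm above the disc's underside: pinch it across y.
- rotor_tip (a point): centre of the shaft's lower end, 35 mm below the rotor's origin; axes as the rotor's. Shaft 20 mm diameter, its last 6 mm tapering to 12 mm. A brass key 6 mm wide stands out of it towards the rotor's -x, to 17 mm from the axis, 3 to 18 mm below the rotor's origin; the 17 mm of shaft below the key are plain, a pilot.
- stand: grey round parking cup fixed to the bench, 80 mm across at the foot, 68 mm at the rim, 60 mm high, open inside (58 mm bore); origin at the centre of its foot. At the start the rotor's disc lies on its rim with the shaft hanging free inside and the key roughly towards the robot (up to 0.75 rad either way).
- drive: white drive unit fixed to the bench, housing 150 x 150 x 50 mm, origin at the centre of its underside, z up, dark display on its front (-x) side. On top in the middle stands an aluminium hub of 44 mm outer diameter, 42 mm high, with a bore and one slot for the key. A brake holds the hub against turning (about 0.8 Nm).
- hub_mouth (a point): centre of the hub's 23 mm bore at its top face, 92 mm above the bench; the rotor's origin must end here. Axes as the drive unit's. The slot, 9 mm wide, with yellow strips beside it and a yellow pointer at its foot, points to -x turned by an unreported angle up to 0.5 rad either way: see it or feel for it. Off the slot the key stops the disc 18 mm above the hub; within about 0.1 rad it goes down.
- ejector (a joint): red sprung plunger in the bore, travel down in m, 0 at rest. The shaft's tip meets it when the disc is 7 mm above the hub; it pushes up with 5 N at first and about 8.5 N when the disc is home (joint at 0.007). The rotor's weight alone does not press it down.
- jar: white jar with blue lid, 48 mm diameter, 75 mm high, loose bystander; origin at the centre of its foot
- bowl: white bowl of three apples, 120 mm across, 55 mm high, loose bystander; origin at the centre of its foot
- rack: green tube rack with coloured caps, 50 x 130 x 76 mm, loose bystander; origin at the centre of its foot

How it is judged:
By the outcome, as a careful person would: the job done as asked, in the order asked, and still so for the second after the job is handed in, while the arm keeps its last pose, push and grip.
It also fails if it takes over 64 s, if anything falls off the work surface, if the arm or the gripper's body presses on something with over 40 N, if the wrist force passes 120 N, or if a joint passes its speed limit or range.

ROBOT

A 6-joint arm with a two-finger parallel gripper is mounted at the origin on the work surface. World frame = base frame: x ahead of the robot, y to its left, z up, the work surface at z = 0. Lengths are in m, angles in rad, forces in N, time in s.
With the tool pointing down it reaches from about 0.3 to 0.775 m from the base axis. Payload 14.6 kg.
Tool frame: the origin (TCP) lies on the centre line of the jaws, within the pads' length; the fingertips stand ctrl.tcp_to_tips ahead of it and the grasp point (between the pads) lies 2 mm behind it (ctrl.tcp_to_tips is the distance from the TCP to the fingertips, in m); z points along the fingers, y is the line along which they close (so a half turn about z gives the same grasp; the last joint's range is limited). The gripper opens to 94 mm and grips with 3 to 60 N. Pads are 16 mm wide; open, the fingers measure 119 mm over their backs; the gripper's body (75 mm by 177 mm) begins 78 mm behind the grasp point.
Start: joints at [1.231, 0.3, 1.521, -0, 1.321, -0.067], TCP at [0.148, 0.53, 0.222] pointing down, gripper open.
Joint ranges: [-3.03, 3.03], [-0.79, 2.21], [0.23, 2.52], [-1.04, 4.18], [0, 3.07], [-2.55, 2.55]. Speed limits (rad/s): [2.22, 2.22, 2.57, 3.14, 3.14, 3.14].

INTERFACE

Orientations are given as [roll, pitch, yaw] about the fixed x, y, z axes, in that order (R = Rz(yaw) Ry(pitch) Rx(roll)).
In Python, from station import telemetry, viewer, hand_in, ctrl gives the robot as it stands.
- The arm moves only by the tool step_arm, never from a script. Its argument "plan" is a list of rows, each an object of numbers: "dx", "dy", "dz": the shift along the tool's x, y, z scaled (see below); "rx", "ry", "rz": the turn, a rotation vector about the tool's x, y, z scaled (see below); "claw": the closure, from 0 (fully open) to 1 (shut). In form: [{"dx": .., "dy": .., "dz": .., "rx": .., "ry": .., "rz": .., "claw": ..}, ...]. A call has 1 to 10 rows; each row shifts and turns the commanded pose from where the row before left it, along the tool's axes as they then stand; what a row does not reach is not made up. The controller multiplies each number of a shift by 0.1 m and each number of a turn by 90 degrees. A row lasts 1/10 s, in which the tool goes at most 50 mm and 8.59 degrees, less where a joint would pass 70% of its speed; a pose out of reach is approached as far as the arm can. A call with a number of a shift or a turn outside -1 to 1 is refused whole. A call with a gripper value outside its range is refused whole. The fingers move at their own pace and stop on an object; "grip_force" is the grip in N (left out, the last holds). Time passes only in rows, so rows that do not move let the fingers close. It gives the time, the measured TCP pose, the force, the opening and the grip force at its end, in the units of the state.
- telemetry.get_obs(): the state, without advancing time (a new reading comes with each control period).
- viewer.camera(name): name is "scene" or "top" or "wrist"; returns a dict with "img" (480x640x3 uint8, red, green, blue), "z_map" (480x640 float32, m along the optical axis (not along the pixel's ray), 0 where there is no reading), "fx", "fy", "cx", "cy" (pixels), "dist" ([k1, k2, p1, p2, k3] as OpenCV has them; the pictures are not rectified), "R" (3x3) and "t" (3): a world point X has camera coordinates R X + t; the wrist camera has in their place "tool_from_camera" (4x4, takes a point from camera to tool coordinates, whose origin is the TCP and whose axes are the flange's). Camera axes: x right, y down, z forward; pixel columns grow to the right and rows downward; lengths in m; the calibration is good to about 2 mm. A picture is of the moment at which its call begins: read the wrist's pose just before it.
- hand_in(): hands the job in; it is judged then, once.
Trained networks look in a picture, given as the dict that the camera call returned (one of the last four; its "shot" number tells which), for a name from the list of things; names that differ only in an ending like _2 or _b are one class to them, and where a whole thing is asked for, a point or a joint stands for the part that bears it (a point fixed in the world has none). Each returns a list of dicts, best first, with "score" (0 to 1); they miss things now and then, are a little off and sometimes report something else, mostly with a low value. They report only what shows in the picture. A call takes as long as a camera call.
- viewer.recognise(target, picture): "rect" ([left, top, right, bottom] in pixels, round what is visible of it).
The state is a dict: "time_s": time; "qpos": joint angles; "joint_vel": joint speeds; "tau": joint torques, N m; "ee_pos": TCP position; "eef_rot": TCP orientation; "force": force on the tool from outside, world axes, zero at the start; "moment": the same for the moment, N m; "grip_width": finger opening in m; "grip_force": force on a finger pad.
Only numpy, scipy, OpenCV 4.12 (cv2) and the standard library are available. Lean on these libraries where they do the work, as an engineer would, in place of code of your own. Each camera call takes 0.05 s, during which the arm holds its last target. There are 200 camera calls.

## Working session

There is one attempt and no reset: what is moved stays moved. The work goes in short steps, Python scripts to look and compute and a tool call to move; the robot and the scene stay as the last step left them, time stands still between calls to the robot, and variables do not carry over. Pictures are saved under pics/ and viewed, at most 10 in all, crops included, and the job is handed in when it is done.

Besides the shell and the picture viewer there is one more tool, called after "Request:" by a JSON object that holds its "method" and its "body", one argument or row to a line. step_arm: Moves the arm, as the interface text tells. Shifts and turns lie within -1 to 1; 1 stands for 0.1 m of shift or 90 degrees of turn. Its arguments: {"type":"object","properties":{"plan":{"type":"array"},"grip_force":{"type":"number"}},"required":["plan"]}

```bash
mkdir -p pics; ls
cat > h.py <<'E'
import numpy as np, cv2
from station import telemetry, viewer, hand_in, ctrl
from scipy.spatial.transform import Rotation as Ro
def K(p): return np.array([[p['fx'],0,p['cx']],[0,p['fy'],p['cy']],[0,0,1.]])
def pose(p, obs=None):
    if 'R' in p: return np.array(p['R']), np.array(p['t'])   # cam from world
    T=np.eye(4); T[:3,:3]=Ro.from_euler('xyz',obs['eef_rot']).as_matrix(); T[:3,3]=obs['ee_pos']
    C=np.linalg.inv(T@np.array(p['tool_from_camera'])); return C[:3,:3],C[:3,3]
def cloud(p,obs=None):
    R,t=pose(p,obs); h,w=p['z_map'].shape
    uv=np.stack(np.meshgrid(np.arange(w),np.arange(h)),-1).reshape(-1,1,2).astype(np.float64)
    n=cv2.undistortPoints(uv,K(p),np.array(p['dist']))[:,0]
    z=p['z_map'].reshape(-1); X=np.c_[n*z[:,None],z]
    X=(X-t)@R; X[z==0]=np.nan
    return X.reshape(h,w,3)
def save(n,im): cv2.imwrite('pics/'+n,cv2.cvtColor(im,cv2.COLOR_RGB2BGR))
E
python3 - <<'E'
from h import *
print(ctrl.tcp_to_tips, telemetry.get_obs())
ims=[]
for c in('scene','top'):
    p=viewer.camera(c); ims.append(p['img']); X=cloud(p)
    for n in('rotor','stand','drive','jar','bowl','rack'):
        for r in viewer.recognise(n,p)[:1]:
            l,t,rr,b=[int(v) for v in r['rect']]
            m=X[t:b,l:rr].reshape(-1,3); m=m[m[:,2]>0.02]
            print(c,n,round(r['score'],2),[l,t,rr,b],np.nanmedian(m,0).round(3),np.nanpercentile(m,5,0).round(3),np.nanpercentile(m,95,0).round(3))
save('a.png',np.hstack([cv2.resize(i,(400,300)) for i in ims])); save('top.png',ims[1])
E
```

```text
pics
0.017 {'time_s': 0.0, 'qpos': array([ 1.23138308e+00,  3.00486673e-01,  1.52158657e+00, -4.51931316e-06,
        1.32069314e+00, -6.66022691e-02]), 'joint_vel': array([ 6.29186169e-04, -3.93593270e-04, -4.86845955e-05, -7.45849356e-04,
       -6.92571206e-04, -3.07753366e-03]), 'tau': array([-1.18031963e-03, -5.31807232e+01, -3.52739275e+01,  7.07697007e-02,
        2.44154624e-02, -1.25396450e-04]), 'ee_pos': array([0.1481154 , 0.52942746, 0.22187545]), 'eef_rot': array([-3.14042123e+00, -7.37477100e-05,  2.86878275e+00]), 'force': array([ 0.13520619, -0.27310743, -0.01503505]), 'moment': array([ 0.01365796, -0.03161788, -0.00859185]), 'grip_force': 0.0, 'grip_width': 0.09390934235662414}
scene rotor 0.89 [214, 145, 264, 199] [ 0.475 -0.176  0.072] [ 0.432 -0.217  0.033] [ 0.5   -0.144  0.119]
scene stand 0.7 [226, 182, 264, 209] [ 0.489 -0.17   0.05 ] [ 0.465 -0.199  0.023] [ 0.502 -0.146  0.073]
scene drive 0.78 [406, 167, 493, 247] [0.47  0.237 0.05 ] [0.388 0.172 0.029] [0.529 0.305 0.088]
scene jar 0.98 [302, 223, 330, 262] [ 0.603 -0.003  0.062] [ 0.578 -0.025  0.025] [0.612 0.015 0.076]
scene bowl 0.65 [353, 278, 424, 344] [0.713 0.138 0.042] [0.66  0.091 0.025] [0.753 0.187 0.053]
scene rack 0.69 [213, 269, 295, 322] [ 0.725 -0.088  0.049] [ 0.694 -0.144  0.029] [ 0.746 -0.03   0.077]
top rotor 0.79 [401, 297, 451, 350] [ 0.454 -0.179  0.072] [ 0.418 -0.221  0.069] [ 0.492 -0.146  0.119]
top drive 0.96 [149, 288, 246, 383] [0.442 0.232 0.049] [0.375 0.168 0.044] [0.511 0.304 0.088]
top jar 0.67 [316, 243, 342, 269] [ 0.58  -0.008  0.073] [ 0.564 -0.027  0.034] [0.6   0.011 0.076]
top bowl 0.92 [225, 168, 283, 224] [0.713 0.137 0.042] [0.664 0.091 0.025] [0.761 0.187 0.052]
top rack 0.92 [332, 169, 402, 215] [ 0.709 -0.087  0.049] [ 0.684 -0.147  0.044] [ 0.736 -0.03   0.076]
```

Run:
```python
from h import *
p=viewer.camera('top'); X=cloud(p); im=p['img']
def fit(name,zl,zh,l,t,r,b):
    m=X[t:b,l:r].reshape(-1,3); m=m[(m[:,2]>zl)&(m[:,2]<zh)]
    c,s,a=cv2.minAreaRect(m[:,:2].astype(np.float32)*1000)
    print(name,len(m),m.mean(0).round(4),np.round(c,1),np.round(s,1),round(a,1)); return m
g=fit('grip',.105,.13,395,290,457,355); fit('disc',.064,.085,395,290,457,355)
d=g[:,:2]-g[:,:2].mean(0); w,v=np.linalg.eigh(d.T@d); print('grip long axis yaw',np.arctan2(v[1,1],v[0,1]))
fit('hub',.082,.1,149,288,246,383); fit('house',.044,.055,149,288,246,383)
a=cv2.resize(im[285:360,390:465],(400,400),interpolation=cv2.INTER_CUBIC); b=cv2.resize(im[285:385,148:248],(400,400),interpolation=cv2.INTER_CUBIC)
save('crop.png',np.hstack([a,b]))
```

```text
grip 241 [ 0.4559 -0.1837  0.1176] [ 455.4 -184.7] [39.7 16.4] 0.8
disc 1691 [ 0.4546 -0.1823  0.072 ] [ 455.  -184.1] [91.6 89.5] 25.5
grip long axis yaw -3.106233577462864
hub 386 [0.4461 0.2388 0.0904] [445.5 239. ] [42.4 44.2] 1.2
house 5640 [0.4441 0.2365 0.0491] [441.8 239.8] [150.6 158.1] 78.2
```

View pics/crop.png

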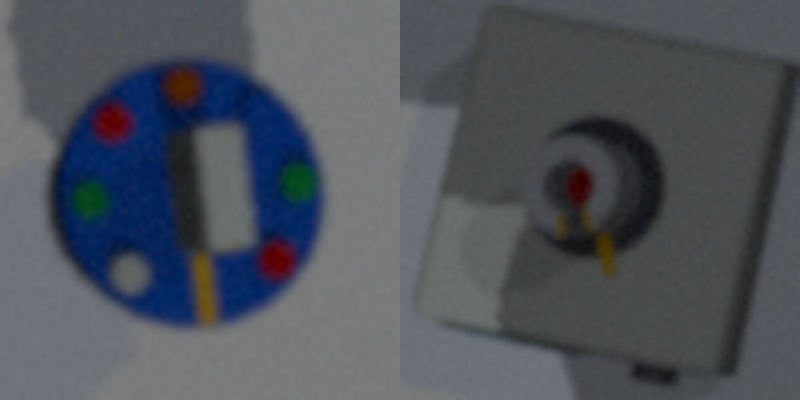

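View pics/a.png

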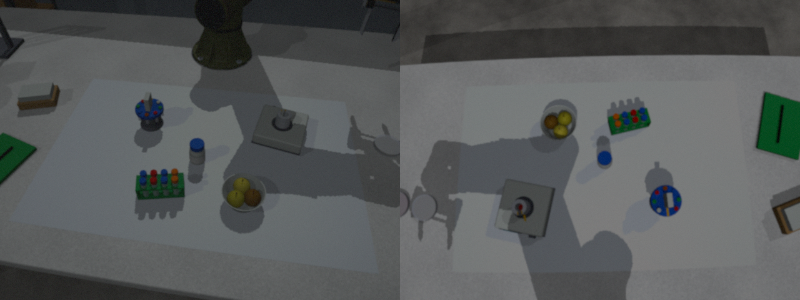

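```bash
cat >> h.py <<'E'
def go(pos,yaw,n=None):
    o=telemetry.get_obs(); R=Ro.from_euler('xyz',o['eef_rot']); T=Ro.from_euler('xyz',[np.pi,0,yaw])
    rv=(R.inv()*T).as_rotvec(); d=T.inv().apply(np.array(pos)-o['ee_pos'])
    print('turn first (units of 90deg)',(rv/(np.pi/2)).round(4),'then shift (0.1m)',(d/.1).round(3),'q',o['qpos'].round(2),'t',round(o['time_s'],1))
E
python3 - <<'E'
from h import *
p=viewer.camera('wrist'); print(np.array(p['tool_from_camera']).round(3),p['fx'])
go([.40,.24,.30],3.19)
E
```

```text
[[ 0.    -0.971 -0.239  0.068]
 [ 1.     0.001 -0.001  0.001]
 [ 0.001 -0.239  0.971 -0.162]
 [ 0.     0.     0.     1.   ]] 403.8505417731337
turn first (units of 90deg) [-0.     -0.     -0.2045] then shift (0.1m) [-2.375 -3.015 -0.776] q [ 1.23  0.3   1.52  0.    1.32 -0.07] t 0.8
```

Request:
{"method": "step_arm", "body": {
  "plan": [
    {"rz":-0.068,"claw":0},
    {"rz":-0.068,"claw":0},
    {"rz":-0.068,"claw":0},
    {"dx":-0.23,"dy":-0.25,"dz":-0.03,"claw":0},
    {"dx":-0.23,"dy":-0.25,"dz":-0.03,"claw":0},
    {"dx":-0.23,"dy":-0.25,"dz":-0.03,"claw":0},
    {"dx":-0.23,"dy":-0.25,"dz":-0.03,"claw":0},
    {"dx":-0.23,"dy":-0.25,"dz":-0.03,"claw":0},
    {"dx":-0.23,"dy":-0.25,"dz":-0.03,"claw":0},
    {"dx":-0.23,"dy":-0.25,"dz":-0.03,"claw":0}
  ]
}}

```text
$.plan[0]: bad value
```

Request:
{"method": "step_arm", "body": {
  "plan": [
    {"dx":-0.23,"dy":-0.25,"dz":-0.03,"claw":0},
    {"dx":-0.23,"dy":-0.25,"dz":-0.03,"claw":0},
    {"dx":-0.23,"dy":-0.25,"dz":-0.03,"claw":0},
    {"dx":-0.23,"dy":-0.25,"dz":-0.03,"claw":0},
    {"dx":-0.23,"dy":-0.25,"dz":-0.03,"claw":0},
    {"claw":0},
    {"claw":0},
    {"claw":0}
  ]
}}

```text
$.plan[0]: bad value
```

Run:
```python
from h import *
o=telemetry.get_obs(); print(o['ee_pos'],o['eef_rot'])
p=viewer.camera('wrist'); X=cloud(p,o); np.savez('hub.npz',X=X,img=p['img'])
m=X.reshape(-1,3); m=m[(m[:,2]>.085)&(m[:,2]<.1)]
print(len(m),cv2.minAreaRect(m[:,:2].astype(np.float32)*1000),m.mean(0))
hsv=cv2.cvtColor(p['img'],cv2.COLOR_RGB2HSV)
y=(hsv[...,0]>15)&(hsv[...,0]<32)&(hsv[...,1]>120)
n,l,st,c=cv2.connectedComponentsWithStats(y.astype(np.uint8))
for i in range(1,n):
    if st[i,4]>15:
        q=X[l==i]; q=q[~np.isnan(q[:,0])]; print(st[i],c[i].round(),q.mean(0).round(4) if len(q) else None)
save('hub.png',p['img'])
```

```text
[0.14818507 0.52963938 0.22244626] [-3.14157550e+00 -2.23589244e-05  2.86878773e+00]
0 ((0.0, 0.0), (0.0, 0.0), 0.0) [nan nan nan]
[  38  338   55   86 1953] [ 60. 380.] [0.1121 0.4907 0.3191]
[ 560  345   44   78 1231] [588. 394.] [0.1393 0.5826 0.321 ]
[ 286  439  354   26 4334] [480. 455.] [0.1388 0.5602 0.3292]<stdin>:5: RuntimeWarning: Mean of empty slice.
  ret = um.true_divide(
```

View pics/hub.png

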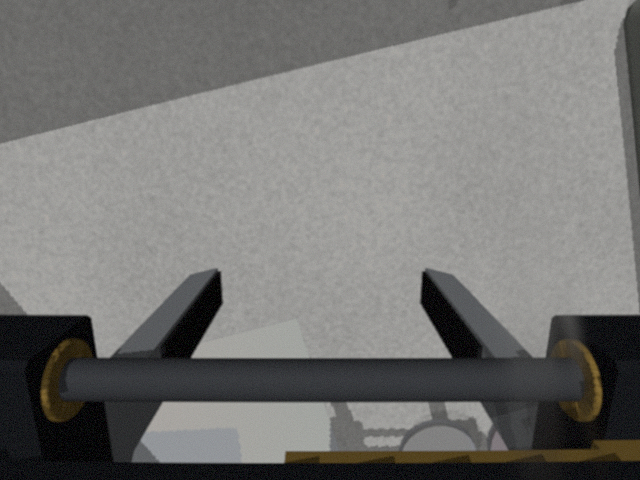

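Request:
{"method": "step_arm", "body": {
  "plan": [
    {"dx":0,"dy":0,"dz":0,"rx":0,"ry":0,"rz":-0.068,"claw":0},
    {"dx":0,"dy":0,"dz":0,"rx":0,"ry":0,"rz":-0.068,"claw":0},
    {"dx":0,"dy":0,"dz":0,"rx":0,"ry":0,"rz":-0.068,"claw":0},
    {"dx":-0.23,"dy":-0.25,"dz":-0.03,"rx":0,"ry":0,"rz":0,"claw":0},
    {"dx":-0.23,"dy":-0.25,"dz":-0.03,"rx":0,"ry":0,"rz":0,"claw":0},
    {"dx":-0.23,"dy":-0.25,"dz":-0.03,"rx":0,"ry":0,"rz":0,"claw":0},
    {"dx":-0.23,"dy":-0.25,"dz":-0.03,"rx":0,"ry":0,"rz":0,"claw":0},
    {"dx":-0.23,"dy":-0.25,"dz":-0.03,"rx":0,"ry":0,"rz":0,"claw":0},
    {"dx":-0.23,"dy":-0.25,"dz":-0.03,"rx":0,"ry":0,"rz":0,"claw":0},
    {"dx":-0.23,"dy":-0.25,"dz":-0.03,"rx":0,"ry":0,"rz":0,"claw":0}
  ]
}}

```text
time_s: 1.85
ee_pos: [0.3181, 0.3614, 0.2437]
eef_rot: [3.141, 0.0, -3.094]
force: [-0.8, 0.6, -0.0]
grip_width: 0.0942
grip_force: 0.0
```

Request:
{"method": "step_arm", "body": {
  "plan": [
    {"dx":-0.23,"dy":-0.25,"dz":-0.03,"rx":0,"ry":0,"rz":0,"claw":0},
    {"dx":-0.23,"dy":-0.25,"dz":-0.03,"rx":0,"ry":0,"rz":0,"claw":0},
    {"dx":-0.23,"dy":-0.25,"dz":-0.03,"rx":0,"ry":0,"rz":0,"claw":0},
    {"dx":-0.23,"dy":-0.25,"dz":-0.03,"rx":0,"ry":0,"rz":0,"claw":0},
    {"dx":-0.23,"dy":-0.25,"dz":-0.03,"rx":0,"ry":0,"rz":0,"claw":0},
    {"dx":0,"dy":0,"dz":0,"rx":0,"ry":0,"rz":0,"claw":0},
    {"dx":0,"dy":0,"dz":0,"rx":0,"ry":0,"rz":0,"claw":0},
    {"dx":0,"dy":0,"dz":0,"rx":0,"ry":0,"rz":0,"claw":0}
  ]
}}

```text
time_s: 2.65
ee_pos: [0.4376, 0.2437, 0.2584]
eef_rot: [3.142, -0.0, -3.093]
force: [0.2, 0.0, 0.6]
grip_width: 0.0941
grip_force: 0.0
```

```bash
cat > look.py <<'E'
from h import *
import sys
def look(name,zl,zh):
    o=telemetry.get_obs(); print(o['ee_pos'],o['eef_rot'],o['qpos'].round(2))
    p=viewer.camera('wrist'); X=cloud(p,o); np.savez(name+'.npz',X=X,img=p['img'])
    m=X.reshape(-1,3); m=m[(m[:,2]>zl)&(m[:,2]<zh)]
    if len(m): print(len(m),cv2.minAreaRect(m[:,:2].astype(np.float32)*1000),m.mean(0))
    hsv=cv2.cvtColor(p['img'],cv2.COLOR_RGB2HSV)
    y=(hsv[...,0]>15)&(hsv[...,0]<32)&(hsv[...,1]>110)
    n,l,st,c=cv2.connectedComponentsWithStats(y.astype(np.uint8))
    for i in range(1,n):
        if st[i,4]>15:
            q=X[l==i]; q=q[~np.isnan(q[:,0])]; print(st[i],c[i].round(),q.mean(0).round(4) if len(q) else None)
    save(name+'.png',p['img'])
if __name__=='__main__': look(sys.argv[1],float(sys.argv[2]),float(sys.argv[3]))
E
python3 look.py hub2 .086 .1
```

```text
[0.43759427 0.24369477 0.25836526] [ 3.14151073e+00 -2.58671780e-04 -3.09333380e+00] [ 0.43  0.16  1.61  0.    1.37 -1.18]
1509 ((448.56182861328125, 239.9664306640625), (43.65134048461914, 44.807159423828125), 12.584218978881836) [0.44929998 0.24011797 0.09114074]
[307 179   9  22 152] [311. 190.] [0.4185 0.2332 0.051 ]
[317 208   5  10  39] [319. 212.] [0.4331 0.2416 0.081 ]
[303 210   6  10  37] [306. 215.] [0.4336 0.2307 0.0917]
[  39  337   55   87 2083] [ 60. 381.] [0.4158 0.1949 0.3549]
[ 560  344   44   79 1247] [587. 394.] [0.4127 0.2906 0.3568]
[ 180  407   79   57 3185] [216. 439.] [0.6945 0.1421 0.0481]
[ 285  438  355   26 4376] [478. 455.] [0.4193 0.2689 0.365 ]
```

View pics/hub2.png

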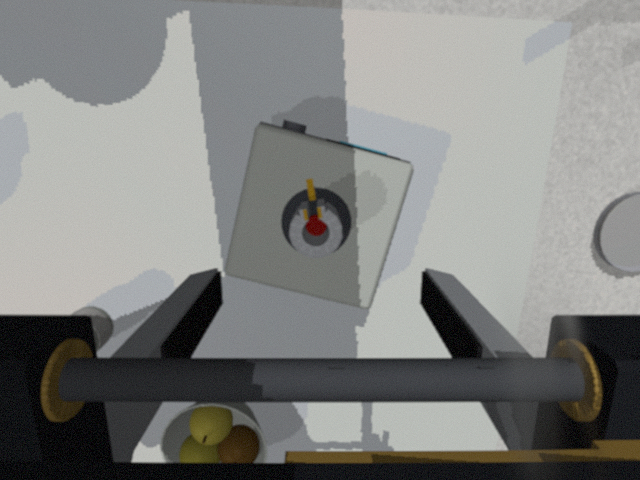

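Run:
```python
from h import *
from scipy.optimize import least_squares
d=np.load('hub2.npz'); X=d['X']; 
o=telemetry.get_obs(); p=viewer.camera('wrist'); R,t=pose(p,o)
def ray(uv,z):
    n=cv2.undistortPoints(np.array(uv,float).reshape(-1,1,2),K(p),np.array(p['dist']))[:,0]
    D=np.c_[n,np.ones(len(n))]@R; c=-R.T@t
    return c+D*((z-c[2])/D[:,2])[:,None]
m=(X[...,2]>.088)&(X[...,2]<.096); m[:150]=0;m[300:]=0
cs,_=cv2.findContours(m.astype(np.uint8),cv2.RETR_EXTERNAL,cv2.CHAIN_APPROX_NONE)
c=max(cs,key=len)[:,0]; h=cv2.convexHull(c)[:,0]
P=ray(h,.092)[:,:2]
f=least_squares(lambda v:np.hypot(*(P-v[:2]).T)-v[2],[.447,.24,.022],loss='soft_l1',f_scale=.001); C=f.x[:2]; print(f.x,f.cost)
S=ray([[319,212],[306,215]],.092); print(S, 'slot yaw', np.arctan2(*-(S.mean(0)[:2]-C)[::-1]))
hsv=cv2.cvtColor(p['img'],cv2.COLOR_RGB2HSV); y=(hsv[...,0]>15)&(hsv[...,0]<32)&(hsv[...,1]>110); y[:170]=0;y[203:]=0
vs,us=np.nonzero(y); Q=ray(np.c_[us,vs],.051)[:,:2]; q=Q.mean(0)
w,v=np.linalg.eigh(np.cov(Q.T)); a=v[:,1]; a=a*np.sign(a[0]); print('pointer',q,'from centre',np.arctan2(*(C-q)[::-1]),'own axis',np.arctan2(a[1],a[0]))
go([.455-.01,-.184,.25],3.19)
```

```text
[0.44774653 0.23996076 0.02240684] 1.5287925911202651e-06
[[0.43076708 0.24184894 0.092     ]
 [0.43380986 0.23124151 0.092     ]] slot yaw 0.21746103341961756
pointer [0.41858642 0.23324149] from centre 0.2264735853300471 own axis 0.19461247511072066
turn first (units of 90deg) [0.0001 0.     0.0003] then shift (0.1m) [ 0.133 -4.277  0.085] q [ 0.44  0.16  1.61  0.    1.37 -1.18] t 2.8
```

Request:
{"method": "step_arm", "body": {
  "plan": [
    {"dx":0.011,"dy":-0.36,"dz":0,"rx":0,"ry":0,"rz":0,"claw":0},
    {"dx":0.011,"dy":-0.36,"dz":0,"rx":0,"ry":0,"rz":0,"claw":0},
    {"dx":0.011,"dy":-0.36,"dz":0,"rx":0,"ry":0,"rz":0,"claw":0},
    {"dx":0.011,"dy":-0.36,"dz":0,"rx":0,"ry":0,"rz":0,"claw":0},
    {"dx":0.011,"dy":-0.36,"dz":0,"rx":0,"ry":0,"rz":0,"claw":0},
    {"dx":0.011,"dy":-0.36,"dz":0,"rx":0,"ry":0,"rz":0,"claw":0},
    {"dx":0.011,"dy":-0.36,"dz":0,"rx":0,"ry":0,"rz":0,"claw":0},
    {"dx":0.011,"dy":-0.36,"dz":0,"rx":0,"ry":0,"rz":0,"claw":0},
    {"dx":0.011,"dy":-0.36,"dz":0,"rx":0,"ry":0,"rz":0,"claw":0},
    {"dx":0.011,"dy":-0.36,"dz":0,"rx":0,"ry":0,"rz":0,"claw":0}
  ]
}}

```text
time_s: 3.75
ee_pos: [0.4442, -0.1177, 0.2586]
eef_rot: [-3.142, 0.0, -3.093]
force: [0.5, 0.2, 0.0]
grip_width: 0.0943
grip_force: 0.0
```

Request:
{"method": "step_arm", "body": {
  "plan": [
    {"dx":0.011,"dy":-0.36,"dz":0,"rx":0,"ry":0,"rz":0,"claw":0},
    {"dx":0.011,"dy":-0.36,"dz":0,"rx":0,"ry":0,"rz":0,"claw":0},
    {"dx":0,"dy":0,"dz":0,"rx":0,"ry":0,"rz":0,"claw":0},
    {"dx":0,"dy":0,"dz":0,"rx":0,"ry":0,"rz":0,"claw":0},
    {"dx":0,"dy":0,"dz":0,"rx":0,"ry":0,"rz":0,"claw":0}
  ]
}}

```text
time_s: 4.25
ee_pos: [0.4457, -0.1879, 0.2585]
eef_rot: [3.142, 0.0, -3.093]
force: [-0.3, 0.3, 0.1]
grip_width: 0.0941
grip_force: 0.0
```

```bash
python3 look.py rot .114 .126
python3 - <<'E'
from h import *
d=np.load('rot.npz'); X=d['X'].reshape(-1,3)
m=X[(X[:,2]>.116)&(X[:,2]<.125)][:,:2]; w,v=np.linalg.eigh(np.cov(m.T)); a=v[:,1]*np.sign(v[0,1]); print('grip',np.arctan2(a[1],a[0]))
m=X[(X[:,2]>.066)&(X[:,2]<.08)]; print(cv2.minEnclosingCircle(m[:,:2].astype(np.float32)*1000))
E
```

```text
[ 0.44568905 -0.18793042  0.25851941] [ 3.14150336e+00  1.46144622e-04 -3.09277425e+00] [-0.47  0.12  1.65  0.    1.37 -2.09]
1042 ((457.6644592285156, -184.99789428710938), (40.499412536621094, 15.531060218811035), 3.176210880279541) [ 0.45686443 -0.18485008  0.11908126]
[320 179   8  39 231] [324. 198.] [ 0.4288 -0.1866  0.0796]
[  39  336   55   88 2040] [ 60. 380.] [ 0.4239 -0.2368  0.355 ]
[ 559  346   46   77 1269] [587. 393.] [ 0.4206 -0.141   0.357 ]
[ 285  439  355   26 4389] [475. 455.] [ 0.4284 -0.1629  0.364 ]
grip 0.06439289540785466
((553.5079345703125, -127.54769897460938), 157.23431396484375)
```

View pics/rot.png

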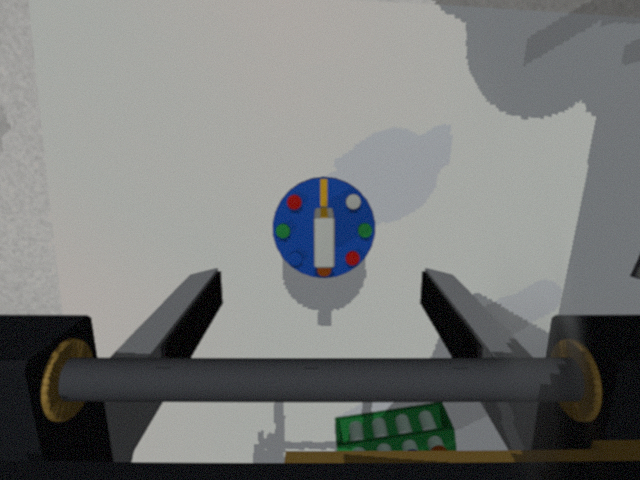

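Request:
{"method": "step_arm", "body": {
  "plan": [
    {"dx":-0.039,"dy":0.008,"dz":0.2,"rx":0,"ry":0,"rz":-0.007,"claw":0},
    {"dx":-0.039,"dy":0.008,"dz":0.2,"rx":0,"ry":0,"rz":0,"claw":0},
    {"dx":-0.039,"dy":0.007,"dz":0.2,"rx":0,"ry":0,"rz":0,"claw":0},
    {"dx":0,"dy":0,"dz":0.2,"rx":0,"ry":0,"rz":0,"claw":0},
    {"dx":0,"dy":0,"dz":0.2,"rx":0,"ry":0,"rz":0,"claw":0},
    {"dx":0,"dy":0,"dz":0.2,"rx":0,"ry":0,"rz":0,"claw":0},
    {"dx":0,"dy":0,"dz":0.2,"rx":0,"ry":0,"rz":0,"claw":0},
    {"dx":0,"dy":0,"dz":0.185,"rx":0,"ry":0,"rz":0,"claw":0},
    {"dx":0,"dy":0,"dz":0,"rx":0,"ry":0,"rz":0,"claw":0},
    {"dx":0,"dy":0,"dz":0,"rx":0,"ry":0,"rz":0,"claw":0.2}
  ]
}}

```text
time_s: 5.3
ee_pos: [0.4574, -0.1855, 0.1006]
eef_rot: [-3.141, 0.0, -3.082]
force: [-0.3, -0.3, 0.5]
grip_width: 0.0888
grip_force: 0.0
```

Request:
{"method": "step_arm", "body": {
  "grip_force": 40,
  "plan": [
    {"dx":0,"dy":0,"dz":0,"rx":0,"ry":0,"rz":0,"claw":1},
    {"dx":0,"dy":0,"dz":0,"rx":0,"ry":0,"rz":0,"claw":1},
    {"dx":0,"dy":0,"dz":0,"rx":0,"ry":0,"rz":0,"claw":1},
    {"dx":0,"dy":0,"dz":0,"rx":0,"ry":0,"rz":0,"claw":1},
    {"dx":0,"dy":0,"dz":0,"rx":0,"ry":0,"rz":0,"claw":1},
    {"dx":0,"dy":0,"dz":0,"rx":0,"ry":0,"rz":0,"claw":1},
    {"dx":0,"dy":0,"dz":0,"rx":0,"ry":0,"rz":0,"claw":1},
    {"dx":0,"dy":0,"dz":0,"rx":0,"ry":0,"rz":0,"claw":1},
    {"dx":0,"dy":0,"dz":0,"rx":0,"ry":0,"rz":0,"claw":1},
    {"dx":0,"dy":0,"dz":0,"rx":0,"ry":0,"rz":0,"claw":1}
  ]
}}

```text
time_s: 6.3
ee_pos: [0.4571, -0.186, 0.0999]
eef_rot: [3.141, -0.0, -3.083]
force: [-0.7, 0.8, 0.1]
grip_width: 0.0158
grip_force: 40.0
```

Request:
{"method": "step_arm", "body": {
  "plan": [
    {"dx":0,"dy":0,"dz":-0.05,"rx":0,"ry":0,"rz":0,"claw":1},
    {"dx":0,"dy":0,"dz":-0.1,"rx":0,"ry":0,"rz":0,"claw":1},
    {"dx":0,"dy":0,"dz":-0.2,"rx":0,"ry":0,"rz":0,"claw":1},
    {"dx":0,"dy":0,"dz":-0.25,"rx":0,"ry":0,"rz":0,"claw":1},
    {"dx":0,"dy":0,"dz":-0.25,"rx":0,"ry":0,"rz":0,"claw":1},
    {"dx":0,"dy":0,"dz":-0.25,"rx":0,"ry":0,"rz":0,"claw":1},
    {"dx":0,"dy":0,"dz":-0.2,"rx":0,"ry":0,"rz":0,"claw":1},
    {"dx":0,"dy":0,"dz":-0.1,"rx":0,"ry":0,"rz":0,"claw":1},
    {"dx":0,"dy":0,"dz":0,"rx":0,"ry":0,"rz":0,"claw":1},
    {"dx":0,"dy":0,"dz":0,"rx":0,"ry":0,"rz":0,"claw":1}
  ]
}}

```text
time_s: 7.3
ee_pos: [0.4568, -0.1859, 0.2392]
eef_rot: [3.141, -0.001, -3.083]
force: [-0.2, -0.1, -3.6]
grip_width: 0.0157
grip_force: 40.0
```

Run:
```python
from h import *
from scipy.optimize import least_squares
o=telemetry.get_obs(); p=viewer.camera('wrist'); X=cloud(p,o); save('held.png',p['img'])
T=Ro.from_euler('xyz',o['eef_rot']).as_matrix(); L=(X-o['ee_pos'])@T   # tool coords
hsv=cv2.cvtColor(p['img'],cv2.COLOR_RGB2HSV); b=(hsv[...,0]>105)&(hsv[...,0]<130)&(hsv[...,1]>120)
q=L[b]; q=q[(abs(q[:,0])<.06)&(abs(q[:,1])<.06)&(q[:,2]>.01)&(q[:,2]<.06)]
print(len(q),np.median(q,0),q.min(0),q.max(0))
# plane tilt
A=np.c_[q[:,:2],np.ones(len(q))]; f=least_squares(lambda c:A@c-q[:,2],[0,0,.03],loss='soft_l1',f_scale=.001); print('plane',f.x)
h=cv2.convexHull(q[:,:2].astype(np.float32))[:,0]
f=least_squares(lambda v:np.hypot(*(h-v[:2]).T)-.046,[0,0],loss='soft_l1',f_scale=.001); print('centre',f.x,f.cost, np.round((np.hypot(*(h-f.x).T)-.046)*1e3,1))
go([.4475,.240,.24],np.pi+.22)
print(o['force'])
```

```text
10692 [ 0.01556086 -0.00260547  0.02866429] [-0.04565463 -0.04507897  0.01108047] [0.04480718 0.04487979 0.0391741 ]
plane [0.00272382 0.00072898 0.02862594]
centre [-0.00153919  0.00017872] 1.0812755739456019e-05 [ 0.3  0.1  0.3  0.3  0.3  0.   0.  -0.  -0.4 -0.3 -0.4 -0.6 -0.8 -1.
 -1.  -0.9 -1.1 -1.  -1.1 -1.2 -1.4 -1.3 -1.3 -0.5 -1.7 -1.1 -1.  -1.
 -0.7 -0.7 -0.6 -0.8 -0.8 -0.7 -0.7 -0.7 -0.7 -0.5 -0.4 -0.2 -0.3 -0.2
  0.2 -0.   0.3  0.3  0.3]
turn first (units of 90deg) [ 0.0006 -0.0008 -0.1027] then shift (0.1m) [-0.839  4.177 -0.011] q [-0.46  0.16  1.65  0.    1.33 -2.09] t 7.3
[-0.17329099 -0.08854657 -3.59450341]
```

View pics/held.png

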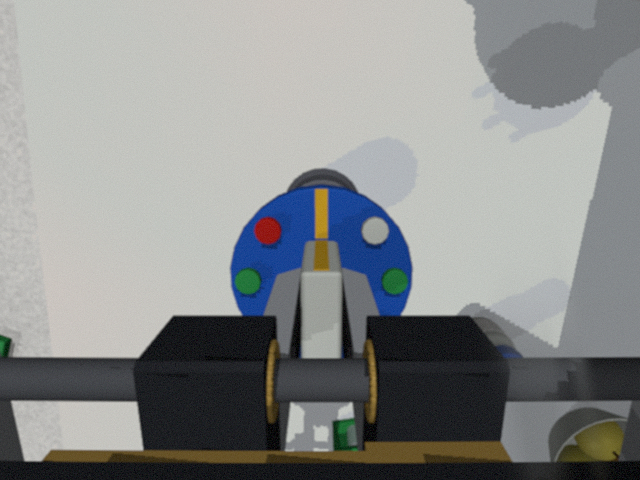

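Request:
{"method": "step_arm", "body": {
  "plan": [
    {"dx":0,"dy":0,"dz":0,"rx":0,"ry":0,"rz":-0.051,"claw":1},
    {"dx":0,"dy":0,"dz":0,"rx":0,"ry":0,"rz":-0.052,"claw":1},
    {"dx":-0.035,"dy":0.174,"dz":0,"rx":0,"ry":0,"rz":0,"claw":1},
    {"dx":-0.069,"dy":0.348,"dz":0,"rx":0,"ry":0,"rz":0,"claw":1},
    {"dx":-0.069,"dy":0.348,"dz":0,"rx":0,"ry":0,"rz":0,"claw":1},
    {"dx":-0.07,"dy":0.348,"dz":0,"rx":0,"ry":0,"rz":0,"claw":1},
    {"dx":-0.07,"dy":0.348,"dz":0,"rx":0,"ry":0,"rz":0,"claw":1},
    {"dx":-0.07,"dy":0.348,"dz":0,"rx":0,"ry":0,"rz":0,"claw":1},
    {"dx":-0.07,"dy":0.348,"dz":0,"rx":0,"ry":0,"rz":0,"claw":1},
    {"dx":-0.07,"dy":0.348,"dz":0,"rx":0,"ry":0,"rz":0,"claw":1}
  ]
}}

```text
time_s: 8.35
ee_pos: [0.4505, 0.0814, 0.239]
eef_rot: [3.141, -0.002, -2.921]
force: [-0.3, -0.0, -2.3]
grip_width: 0.0155
grip_force: 40.0
```

Request:
{"method": "step_arm", "body": {
  "plan": [
    {"dx":-0.07,"dy":0.348,"dz":0,"rx":0,"ry":0,"rz":0,"claw":1},
    {"dx":-0.07,"dy":0.348,"dz":0,"rx":0,"ry":0,"rz":0,"claw":1},
    {"dx":-0.07,"dy":0.348,"dz":0,"rx":0,"ry":0,"rz":0,"claw":1},
    {"dx":-0.07,"dy":0.348,"dz":0,"rx":0,"ry":0,"rz":0,"claw":1},
    {"dx":-0.03,"dy":0.175,"dz":0,"rx":0,"ry":0,"rz":0,"claw":1},
    {"dx":0,"dy":0,"dz":0.1,"rx":0,"ry":0,"rz":0,"claw":1},
    {"dx":0,"dy":0,"dz":0.2,"rx":0,"ry":0,"rz":0,"claw":1},
    {"dx":0,"dy":0,"dz":0.2,"rx":0,"ry":0,"rz":0,"claw":1},
    {"dx":0,"dy":0,"dz":0,"rx":0,"ry":0,"rz":0,"claw":1},
    {"dx":0,"dy":0,"dz":0,"rx":0,"ry":0,"rz":0,"claw":1}
  ]
}}

```text
time_s: 9.35
ee_pos: [0.4471, 0.2391, 0.1897]
eef_rot: [-3.141, -0.001, -2.922]
force: [0.8, 0.3, -2.1]
grip_width: 0.0154
grip_force: 40.0
```

Run:
```python
from h import *
o=telemetry.get_obs(); print(o['ee_pos'],o['eef_rot'],o['force'],o['moment'])
go([.4469,.2398,.18],np.pi+.22)
i=[]
for c in('wrist','scene','top'):
    p=viewer.camera(c); i.append(p['img'])
    if c!='wrist': print(c,viewer.recognise('rotor',p)[:1])
s=i[1]; save('above.png',np.hstack([cv2.resize(i[0],(400,300)),cv2.resize(s[110:260,370:570],(400,300),interpolation=cv2.INTER_CUBIC)]))
```

```text
[0.44705599 0.23906368 0.1897461 ] [-3.14128015e+00 -1.08105714e-03 -2.92182485e+00] [ 0.84048944  0.29480349 -2.0589211 ] [0.03196126 0.01972956 0.02151022]
turn first (units of 90deg) [-0.0002 -0.0007 -0.0001] then shift (0.1m) [-0.     0.008  0.097] q [ 0.42  0.24  1.68 -0.    1.23 -1.37] t 9.3
scene [{'rect': [435.9, 123.2, 488.3, 185.5], 'score': 0.9}]
top []
```

View pics/above.png

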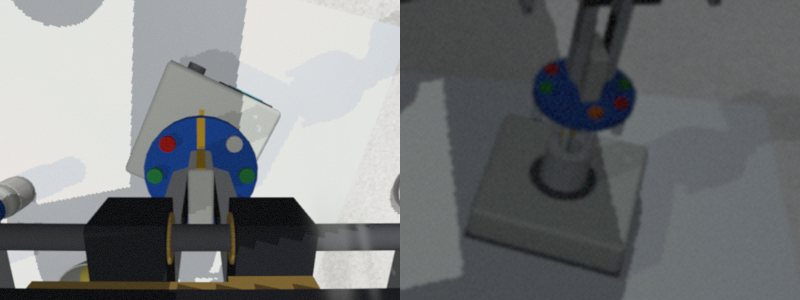

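Request:
{"method": "step_arm", "body": {
  "plan": [
    {"dx":0,"dy":0.008,"dz":0.05,"rx":0,"ry":0,"rz":0,"claw":1},
    {"dx":0,"dy":0,"dz":0.05,"rx":0,"ry":0,"rz":0,"claw":1},
    {"dx":0,"dy":0,"dz":0.05,"rx":0,"ry":0,"rz":0,"claw":1},
    {"dx":0,"dy":0,"dz":0.05,"rx":0,"ry":0,"rz":0,"claw":1},
    {"dx":0,"dy":0,"dz":0.05,"rx":0,"ry":0,"rz":0,"claw":1},
    {"dx":0,"dy":0,"dz":0.04,"rx":0,"ry":0,"rz":0,"claw":1},
    {"dx":0,"dy":0,"dz":0.04,"rx":0,"ry":0,"rz":0,"claw":1},
    {"dx":0,"dy":0,"dz":0,"rx":0,"ry":0,"rz":0,"claw":1},
    {"dx":0,"dy":0,"dz":0,"rx":0,"ry":0,"rz":0,"claw":1}
  ]
}}

```text
time_s: 10.5
ee_pos: [0.4469, 0.2406, 0.157]
eef_rot: [3.142, -0.0, -2.921]
force: [0.3, 0.4, -1.6]
grip_width: 0.0162
grip_force: 40.0
```

Request:
{"method": "step_arm", "body": {
  "plan": [
    {"dx":0,"dy":0,"dz":0.03,"rx":0,"ry":0,"rz":0,"claw":1},
    {"dx":0,"dy":0,"dz":0.03,"rx":0,"ry":0,"rz":0,"claw":1},
    {"dx":0,"dy":0,"dz":0.02,"rx":0,"ry":0,"rz":0,"claw":1},
    {"dx":0,"dy":0,"dz":0.02,"rx":0,"ry":0,"rz":0,"claw":1},
    {"dx":0,"dy":0,"dz":0.02,"rx":0,"ry":0,"rz":0,"claw":1},
    {"dx":0,"dy":0,"dz":0,"rx":0,"ry":0,"rz":0,"claw":1},
    {"dx":0,"dy":0,"dz":0,"rx":0,"ry":0,"rz":0,"claw":1}
  ]
}}

```text
time_s: 11.2
ee_pos: [0.4469, 0.2405, 0.145]
eef_rot: [-3.142, -0.0, -2.921]
force: [0.1, 0.9, -2.6]
grip_width: 0.0156
grip_force: 40.0
```

Request:
{"method": "step_arm", "body": {
  "plan": [
    {"dx":0,"dy":0,"dz":0.03,"rx":0,"ry":0,"rz":0,"claw":1},
    {"dx":0,"dy":0,"dz":0.03,"rx":0,"ry":0,"rz":0,"claw":1},
    {"dx":0,"dy":0,"dz":0.03,"rx":0,"ry":0,"rz":0,"claw":1},
    {"dx":0,"dy":0,"dz":0.02,"rx":0,"ry":0,"rz":0,"claw":1},
    {"dx":0,"dy":0,"dz":0,"rx":0,"ry":0,"rz":0,"claw":1},
    {"dx":0,"dy":0,"dz":0,"rx":0,"ry":0,"rz":0,"claw":1}
  ]
}}

```text
time_s: 11.8
ee_pos: [0.447, 0.2406, 0.1342]
eef_rot: [3.142, 0.0, -2.921]
force: [-1.0, -0.6, 5.1]
grip_width: 0.0155
grip_force: 40.0
```

Request:
{"method": "step_arm", "body": {
  "plan": [
    {"dx":0,"dy":0,"dz":0.01,"rx":0,"ry":0,"rz":0,"claw":1},
    {"dx":0,"dy":0,"dz":0.01,"rx":0,"ry":0,"rz":0,"claw":1},
    {"dx":0,"dy":0,"dz":0,"rx":0,"ry":0,"rz":0,"claw":1},
    {"dx":0,"dy":0,"dz":0,"rx":0,"ry":0,"rz":0,"claw":1},
    {"dx":0,"dy":0,"dz":0,"rx":0,"ry":0,"rz":0,"claw":1}
  ]
}}

```text
time_s: 12.3
ee_pos: [0.447, 0.2406, 0.1324]
eef_rot: [3.142, 0.0, -2.921]
force: [-1.1, -1.3, 6.5]
grip_width: 0.0158
grip_force: 40.0
```

Request:
{"method": "step_arm", "body": {
  "plan": [
    {"dx":0,"dy":0,"dz":0.005,"rx":0,"ry":0,"rz":0,"claw":1},
    {"dx":0,"dy":0,"dz":0.005,"rx":0,"ry":0,"rz":0,"claw":1},
    {"dx":0,"dy":0,"dz":0,"rx":0,"ry":0,"rz":0,"claw":1},
    {"dx":0,"dy":0,"dz":0,"rx":0,"ry":0,"rz":0,"claw":1},
    {"dx":0,"dy":0,"dz":0,"rx":0,"ry":0,"rz":0,"claw":1}
  ]
}}

```text
time_s: 12.8
ee_pos: [0.4471, 0.2406, 0.1319]
eef_rot: [3.141, 0.001, -2.921]
force: [-4.3, -1.8, 11.5]
grip_width: 0.0156
grip_force: 40.0
```

Request:
{"method": "step_arm", "body": {
  "plan": [
    {"dx":0,"dy":0,"dz":0.006,"rx":0,"ry":0,"rz":0,"claw":1},
    {"dx":0,"dy":0,"dz":0,"rx":0,"ry":0,"rz":0,"claw":1},
    {"dx":0,"dy":0,"dz":0,"rx":0,"ry":0,"rz":0,"claw":1},
    {"dx":0,"dy":0,"dz":0,"rx":0,"ry":0,"rz":0,"claw":1}
  ]
}}

```text
time_s: 13.2
ee_pos: [0.4471, 0.2406, 0.1319]
eef_rot: [3.141, 0.001, -2.921]
force: [-7.1, -3.8, 20.0]
grip_width: 0.0159
grip_force: 40.0
```

Run:
```python
from h import *
from scipy.optimize import least_squares
o=telemetry.get_obs(); p=viewer.camera('wrist'); X=cloud(p,o)
print(o['ee_pos'],o['eef_rot'],o['force'],o['moment'])
T=Ro.from_euler('xyz',o['eef_rot']).as_matrix(); L=(X-o['ee_pos'])@T
hsv=cv2.cvtColor(p['img'],cv2.COLOR_RGB2HSV); b=(hsv[...,0]>105)&(hsv[...,0]<130)&(hsv[...,1]>120)
k=b&(abs(L[...,0])<.06)&(abs(L[...,1])<.06)&(L[...,2]>.022)&(L[...,2]<.034)
q=L[k]; A=np.c_[q[:,:2],np.ones(len(q))]; f=least_squares(lambda c:A@c-q[:,2],[0,0,.03],loss='soft_l1',f_scale=.001); print('plane',f.x,'world z',np.median(X[k],0))
s=viewer.camera('scene'); save('end.png',np.hstack([cv2.resize(p['img'],(400,300)),cv2.resize(s['img'][110:260,370:570],(400,300),interpolation=cv2.INTER_CUBIC)]))
```

```text
[0.4471056  0.24062008 0.13188905] [ 3.14144434e+00  1.19220229e-03 -2.92109021e+00] [-7.10765487 -3.8429279  20.03468006] [-0.80204591  1.52168001 -0.07614158]
plane [-8.14047468e-05  7.80622155e-04  2.85904826e-02] world z [0.4306329  0.23094737 0.10329012]
```

View pics/end.png

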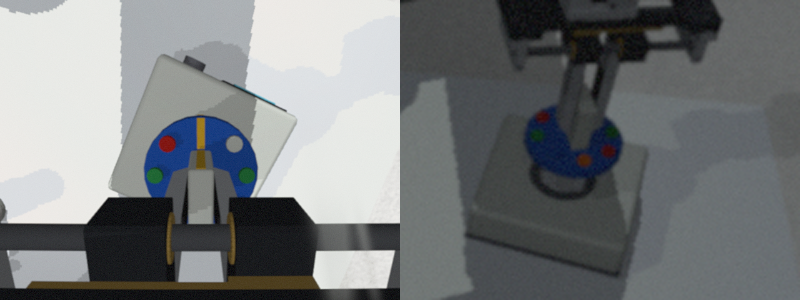

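Request:
{"method": "step_arm", "body": {
  "plan": [
    {"dx":0.004,"dy":-0.001,"dz":0,"rx":0,"ry":0,"rz":0,"claw":1},
    {"dx":0,"dy":0,"dz":0,"rx":0,"ry":0,"rz":0,"claw":1},
    {"dx":0,"dy":0,"dz":0,"rx":0,"ry":0,"rz":0,"claw":1},
    {"dx":0,"dy":0,"dz":0,"rx":0,"ry":0,"rz":0,"claw":1}
  ]
}}

```text
time_s: 13.7
ee_pos: [0.447, 0.2406, 0.1319]
eef_rot: [3.141, 0.002, -2.921]
force: [-4.7, -1.5, 16.8]
grip_width: 0.0157
grip_force: 40.0
```

```bash
python3 -c "
from h import *
print(telemetry.get_obs()['force']); print(hand_in())"
```

```text
[-4.70988224 -1.48660051 16.83441195]
the job is handed in; nothing more can be done
None
```

The rotor is keyed into the hub and sits home and level (within about 0.1°). The gripper is still holding it down with about 17 N against the hard stop, and the job was handed in at about 13.7 s of the 64 s. The rotor was turned above the hub to match the slot seen in the camera, so the key went straight in without feeling for it. The arm stayed well clear of the jar, bowl and rack, but I did not re-check them in a final picture.

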